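Close the finisher barrels and start it

TASK

Get the little vibratory finisher ready and start it: find the matching lid for each of its two open barrels among the lids lying on the bench and seat each lid fully home, flat on its barrel's rim. Only when both barrels are closed, press the start button fully down and let it spring back. Leave the odd lid that fits neither barrel, and the other things on the bench, where they lie.

Things in the scene. Friction and masses are not known exactly. Their poses are not given: they have to be found in the camera images.
- round_lid: Loose round steel lid lying right way up, 0.2 kg. Origin: centre of its underside, z up. From there up: rubber plug 78 mm diameter, 14 mm high (lowest 5 mm tapered); flange 98 mm diameter, 6 mm thick (14 to 20 mm); upright wooden knob 28 mm diameter, 36 mm high (20 to 56 mm). Fits the round barrel. The three lids may swap places.
- oblong_lid: Loose rectangular steel lid lying right way up, 0.22 kg. Origin: centre of its underside, z up. From there up: rubber plug 90 (x) by 70 mm (y), 14 mm high (lowest 5 mm: 84 by 64); flange 110 by 90 mm, 6 mm thick (14 to 20 mm); wooden bar grip 60 mm along x, 20 mm wide, 36 mm high (20 to 56 mm). Fits the rectangular barrel either way round.
- spare_lid: Loose larger round steel lid, 120 mm diameter, plug 104 mm diameter, otherwise made like the round lid. It fits neither barrel; leave it where it lies. Origin: centre of the underside of its plug.
- round_mouth (a point): Centre of the open mouth of the round steel barrel, at rim height (100 mm above the bench), z up. The barrel is fixed on the finisher: outside 92 mm, inside 84 mm diameter, 65 mm high. The lid is home when its flange lies on the rim: lid origin 14 mm below this point. The barrels may swap places.
- oblong_mouth (a point): Centre of the open mouth of the rectangular steel barrel, at rim height (100 mm above the bench); x along its long side, z up. The barrel is fixed on the finisher: outside 104 (x) by 84 mm (y), opening 96 by 76 mm, 65 mm high. The lid is home when its flange lies on the rim: lid origin 14 mm below this point.
- finisher: The vibratory finisher: fixed grey base 170 mm (x) by 300 mm (y), top 35 mm above the bench; origin at the centre of its underside, z up. The barrels stand side by side on it, at x = +20 mm and y = +75 and -75 mm; the start button is near the middle of its front edge (x = -60 mm, y = 0).
- start_top (a point): Centre of the top of the start button's grey cap when up, 32 mm diameter, in a black housing on the finisher; pressed straight down, 6 mm travel, about 5 N.
- start (a joint): Start button: 0 up, 0.006 m fully down; springs back by itself.
- burin: Engraver's burin with wooden handle, about 125 mm long, lying on the bench; leave alone. Origin under the front end of the handle, blade along +x.
- brush: Brush, 150 mm long, lying along its x on the bench; leave alone.
- ink_bottle: Closed black ink jar, 54 mm diameter, 85 mm high; leave alone. Origin under its centre.
- wood_block: Carved wood block, 100 x 75 x 20 mm, lying flat; leave alone. Origin under its centre.
- tape_roll: Roll of brown tape, 90 mm diameter, 24 mm high, lying flat; leave alone. Origin under its centre.
- mallet: Wooden mallet lying on its side, 60 mm thick head 90 mm long along y, handle 160 mm along -x; leave alone. Origin under the head.
There are look-alikes about, which are no part of the job. Leave any pink or purple look-alike of the round_lid alone. What is shaped like the oblong_lid but turquoise is not meant.

How it is judged (in metres and radians):
On the way, in this order (a step that is already met when the one before it is completed fails the run):
1. each lid is seated on its own barrel (horizontal distance between round_lid and round_mouth below 0.007 m and z of round_lid in the frame of round_mouth between -0.018 and -0.011 m and angle between each of round_lid, oblong_lid's own z axis and vertical below 0.06 rad and horizontal distance between oblong_lid and oblong_mouth below 0.007 m and z of oblong_lid in the frame of oblong_mouth between -0.018 and -0.011 m), for 0.2 s.
2. with both lids on, the start button is fully down (all of step 1 and value of joint start above 0.005 m), for 0.02 s.
At the end, for the whole second after the job is handed in: Each lid on its own barrel, within 7 mm of the mouth's centre, flange on the rim (origin 11 to 18 mm below it), level within 0.06 rad, at rest; the button back up (under 1 mm); spare lid and other loose things within 40 mm of their starts (all of step 1 and value of joint start below 0.001 m and linear speed of each of round_lid, oblong_lid below 0.02 m/s and distance of each of spare_lid, burin, brush, ink_bottle, wood_block, tape_roll, mallet from where it was at the start of the episode below 0.04 m); the robot touches nothing.
It fails at once if the start button is pressed (over 3 mm) while a barrel is not properly closed (value of joint start above 0.003 m and not (horizontal distance between round_lid and round_mouth below 0.007 m and z of round_lid in the frame of round_mouth between -0.018 and -0.011 m and angle between each of round_lid, oblong_lid's own z axis and vertical below 0.06 rad and horizontal distance between oblong_lid and oblong_mouth below 0.007 m and z of oblong_lid in the frame of oblong_mouth between -0.018 and -0.011 m)).
It fails at once if the spare lid or a bystander is moved more than 40 mm (distance of any of spare_lid, burin, brush, ink_bottle, wood_block, tape_roll, mallet from where it was at the start of the episode above 0.04 m).
It also fails if it takes over 66 s, if anything falls off the work surface, if the arm or the gripper's body presses on something with over 40 N, if the wrist force passes 120 N, or if a joint passes its speed limit or range.

ROBOT

A 6-joint arm with a two-finger parallel gripper is mounted at the origin on the work surface. World frame = base frame: x ahead of the robot, y to its left, z up, the work surface at z = 0. Lengths are in mm, angles in rad, forces in N, time in s.
With the tool pointing down it reaches from about 275 to 1000 mm from the base axis. Payload 8.4 kg.
Tool frame: the origin (TCP) lies at the very end of the fingers, on their centre line; the grasp point (between the pads) lies 19 mm behind it; z points along the fingers, y is the line along which they close (so a half turn about z gives the same grasp; the last joint's range is limited). The gripper opens to 85 mm and grips with 20 to 120 N. Pads are 22 mm wide; open, the fingers measure 114 mm over their backs; the gripper's body (76 mm by 85 mm) begins 54 mm behind the grasp point. The pads swing forward as they close: fully open they stand 13 mm farther back than shut.
Start: joints at [-0.002, 0.353, 1.633, -0, 1.155, -0.002], TCP at [625.002, -0, 231.281] pointing down, gripper open.
Joint ranges: [-2.63, 2.63], [-0.92, 2.1], [0.06, 2.66], [-1.3, 4.44], [0, 2.69], [-3.02, 3.02]. Speed limits (rad/s): [2.22, 2.22, 2.79, 3.14, 3.14, 3.14].

INTERFACE

Orientations are given as [roll, pitch, yaw] about the fixed x, y, z axes, in that order (R = Rz(yaw) Ry(pitch) Rx(roll)).
In Python, from rig import telemetry, imaging, r gives the robot as it stands. The module is installed in compiled form; this text tells all that it offers.
- The arm moves only by the tool step_arm, never from a script. Its argument "moves" is a list of rows, each a list of 3 entries, a list of its own where there are three numbers: the turn, a rotation vector about the tool's x, y, z scaled (see below), then the shift along the tool's x, y, z scaled (see below), then the opening, from -1 (shut) to 1 (fully open). A call has 1 to 8 rows; each row is the pose to reach, as a shift and turn from the pose commanded when the call began, along the tool's axes at that moment; what a row does not reach only later rows make up. The controller multiplies each number of a shift by 200 mm and each number of a turn by 45 degrees. A row lasts 1/10 s, in which the tool goes at most 50 mm and 8.59 degrees, less where a joint would pass 70% of its speed; a pose out of reach is approached as far as the arm can. A call with a number of a shift or a turn outside -1 to 1 is refused whole. A call with a gripper value outside its range is refused whole. The fingers move at their own pace and stop on an object; "squeeze" is the grip in N (left out, the last holds). Time passes only in rows, so rows that repeat a pose let the fingers close. It gives the time, the measured TCP pose, the force, the opening and the grip force at its end, in the units of the state.
- telemetry.sense(): the state, without advancing time (a new reading comes with each control period).
- imaging.grab_frame(name): name is "scene" or "side" or "wrist"; returns the picture (420x560x3 uint8, red, green, blue); there is no depth.
- imaging.calibration(name): a dict with "fx", "fy", "cx", "cy" (pixels), "cam_to_world" (4x4, takes a point from camera to world coordinates). Camera axes: x right, y up, looking along -z (the intrinsics and any distortion apply to the point x, -y, -z); pixel columns grow to the right and rows downward; lengths in mm; the calibration is good to about 2 mm. A picture is of the moment at which its call begins: read the wrist's pose just before it. calibration takes no time and is no camera call; for the wrist camera it gives the pose at the moment of the call.
- r.sign_off(): hands the job in; it is judged then, once.
Trained networks look in the newest picture that a camera, given by its name, has taken for a name from the list of things; names that differ only in an ending like _2 or _b are one class to them, and where a whole thing is asked for, a point or a joint stands for the part that bears it (a point fixed in the world has none). Each returns a list of dicts, best first, with "conf" (0 to 1); they miss things now and then, are a little off and sometimes report something else, mostly with a low value. They report only what shows in the picture. A call takes as long as a camera call. They do not tell look-alikes from the thing itself.
- imaging.recognise(camera, name): "extent" ([left, top, width, height] in pixels, round what is visible of it).
- imaging.mark_of(camera, name): "xy" ([column, row] in pixels: a listed point, or the origin of a listed thing).
The state is a dict: "clock": time; "qpos": joint angles; "qvel": joint speeds; "joint_efforts": joint torques, N m; "eef_pos": TCP position; "tcp_rot": TCP orientation; "contact_force": force on the tool from outside, world axes, zero at the start; "wrist_torque": the same for the moment, N m; "opening": opening from 0.0 (shut) to 1.0 (fully open); "grasp_force": force on a finger pad.
Only numpy, scipy, OpenCV 4.12 (cv2) and the standard library are available. Lean on these libraries where they do the work, as an engineer would, in place of code of your own. Each camera call takes 0.05 s, during which the arm holds its last target. There are 200 camera calls.

## Working session

There is one attempt and no reset: what is moved stays moved. The work goes in short steps, Python scripts to look and compute and a tool call to move; the robot and the scene stay as the last step left them, time stands still between calls to the robot, and variables do not carry over. Pictures are saved under pics/ and viewed, at most 10 in all, crops included, and the job is handed in when it is done.

Besides the shell and the picture viewer there is one more tool, called in YAML: its name, and indented under it one key for each argument. step_arm: Moves the arm, as the interface text tells. Its arguments: {"type":"object","properties":{"moves":{"type":"array"},"squeeze":{"type":"number"}},"required":["moves"]}

```bash
mkdir -p pics
cat > h.py <<'E'
import numpy as np, cv2
from rig import telemetry, imaging, r
def ray(cal,uv):
    M=np.array(cal["cam_to_world"]);d=np.array([(uv[0]-cal["cx"])/cal["fx"],-(uv[1]-cal["cy"])/cal["fy"],-1.])
    return M[:3,3],M[:3,:3]@d
def at_z(cal,uv,z):
    o,d=ray(cal,uv);return o+d*(z-o[2])/d[2]
def tri(obs):
    A=np.zeros((3,3));b=np.zeros(3);L=[]
    for cal,uv in obs:
        o,d=ray(cal,uv);d=d/np.linalg.norm(d);P=np.eye(3)-np.outer(d,d);A+=P;b+=P@o;L.append((P,o))
    x=np.linalg.solve(A,b);return x,max(np.linalg.norm(P@(x-o)) for P,o in L)
def proj(cal,p):
    M=np.linalg.inv(np.array(cal["cam_to_world"]));q=M@np.r_[p,1]
    return cal["cx"]-cal["fx"]*q[0]/q[2], cal["cy"]+cal["fy"]*q[1]/q[2]
E
python3 - <<'E'
from h import *
ims=[]
for c in["scene","side","wrist"]:
    im=imaging.grab_frame(c);cal=imaging.calibration(c);print(c,{k:v for k,v in cal.items() if k!="cam_to_world"},np.round(cal["cam_to_world"],2).tolist())
    cv2.imwrite(f"pics/{c}0.png",im[:,:,::-1])
    for n in["round_lid","oblong_lid","spare_lid","round_mouth","oblong_mouth","start_top","finisher"]:
        for m in imaging.mark_of(c,n)[:3]: print(c,n,np.round(m["xy"],1),round(m["conf"],2),np.round(at_z(cal,m["xy"],dict(round_mouth=100,oblong_mouth=100,start_top=50).get(n,0))[:2]))
print(telemetry.sense())
E
```

```text
scene {'fx': 396.2727163299167, 'fy': 396.2727163299167, 'cx': 281.170727304467, 'cy': 213.6931218716435} [[0.39, -0.65, 0.65, 1359.85], [0.92, 0.26, -0.29, -437.59], [0.02, 0.71, 0.7, 1042.92], [0.0, 0.0, 0.0, 1.0]]
scene round_lid [283.8 225. ] 0.87 [449. -22.]
scene round_lid [209.9 209. ] 0.87 [ 266. -248.]
scene round_lid [304.5 195.5] 0.63 [332. 117.]
scene oblong_lid [357.5 165.1] 0.95 [240. 413.]
scene oblong_lid [377.1 195.6] 0.57 [440. 383.]
scene spare_lid [191.6 263.6] 0.92 [ 496. -375.]
scene round_mouth [346.1 244. ] 0.63 [687.  87.]
scene round_mouth [193.8 264.6] 0.58 [ 585. -376.]
scene oblong_mouth [300.6 259.1] 0.61 [687. -72.]
scene oblong_mouth [335.4 209.7] 0.24 [536. 131.]
scene start_top [307.5 243.4] 0.61 [600.  -3.]
scene start_top [215.2 317.7] 0.17 [ 751. -364.]
scene finisher [315.1 267.1] 0.89 [665.  -3.]
side {'fx': 414.54447884142655, 'fy': 414.54447884142655, 'cx': 273.20087347303814, 'cy': 203.20778563966147} [[-1.0, 0.04, -0.05, 407.57], [-0.06, -0.49, 0.87, 1234.87], [0.01, 0.87, 0.5, 793.69], [0.0, 0.0, 0.0, 1.0]]
side round_lid [279.3 220.5] 0.79
[... 1094 characters left out ...]
': array([-2.38101252e-03,  3.53006254e-01,  1.63340175e+00, -7.34149368e-06,
        1.15520650e+00, -2.41420638e-03]), 'qvel': array([-4.34532985e-04,  1.81716535e-05,  1.04918108e-04,  1.03727917e-03,
       -5.17194701e-04, -1.22884929e-03]), 'joint_efforts': array([ 4.32476299e-04, -6.05178666e+01, -3.42434943e+01, -8.06361595e-05,
        1.35759088e-03,  3.52415509e-05]), 'eef_pos': array([6.24998631e+02, 9.57009657e-03, 2.31276306e+02]), 'tcp_rot': array([-3.14157078e+00,  6.66373053e-06,  1.57083248e+00]), 'contact_force': array([-0.18742158,  0.19831249, -0.08037672]), 'wrist_torque': array([ 0.01548612,  0.00273415, -0.00812858]), 'grasp_force': 0.0, 'opening': 0.9998735331917251}
```

View pics/scene0.png

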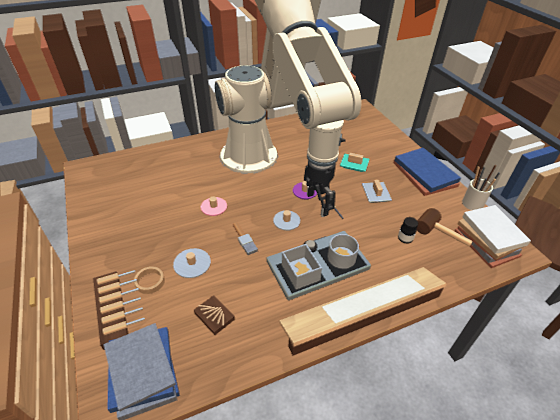

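View pics/side0.png

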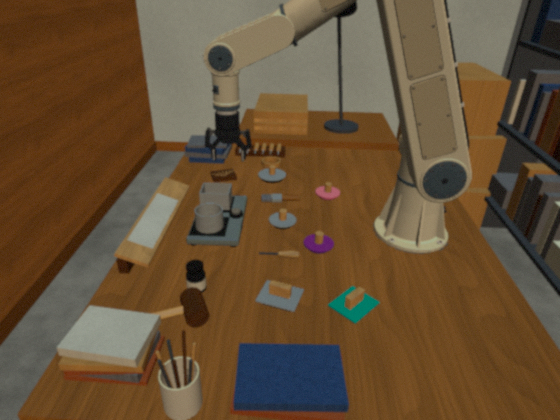

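The scene view shows the grey round lid at (287,219), the grey oblong lid at (376,190), the spare at (191,262), and the pink and purple/turquoise look-alikes. The square barrel is at (300,262) and the round one at (343,248). The side view agrees: round lid (283,218), oblong lid (280,294).

View pics/wrist0.png

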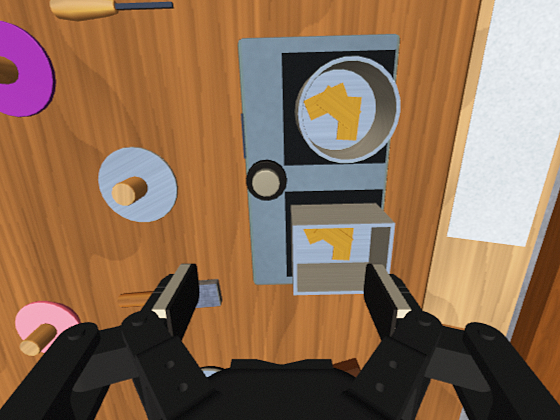

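step_arm:
  moves:
    - [[0, 0, 0], [-0.1, -0.25, 0], 1]
    - [[0, 0, 0], [-0.1, -0.5, 0], 1]
    - [[0, 0, 0], [-0.1, -0.75, 0], 1]
    - [[0, 0, 0], [-0.1, -0.88, 0], 1]
    - [[0, 0, 0], [-0.1, -0.88, 0], 1]
    - [[0, 0, 0], [-0.1, -0.88, 0], 1]

```text
clock: 1.8
eef_pos: [449.5, -20.1, 231.9]
tcp_rot: [3.14, 0.0, 1.571]
contact_force: [0.4, -1.1, -0.2]
opening: 0.998
grasp_force: 0.0
```

The wrist view shows the round barrel's rim at (348,108), the square barrel's rim about (342,260), the button at (266,182), and the grey round lid at (138,185).

```bash
cat >> h.py <<'E'
def blob(im,near,lo=(95,20,90),hi=(120,140,255)):
    hsv=cv2.cvtColor(im,cv2.COLOR_RGB2HSV);m=cv2.inRange(hsv,lo,hi)
    m=cv2.morphologyEx(m,cv2.MORPH_OPEN,np.ones((3,3)))
    cs,_=cv2.findContours(m,cv2.RETR_EXTERNAL,cv2.CHAIN_APPROX_NONE)
    cs=[c for c in cs if cv2.contourArea(c)>300]
    return max(cs,key=lambda c:cv2.pointPolygonTest(c,tuple(map(float,near)),True))
E
python3 - <<'E'
from h import *
im=imaging.grab_frame("wrist");cal=imaging.calibration("wrist")
cv2.imwrite("pics/w1.png",im[:,:,::-1])
uv=proj(cal,[449,-20,20]);print(uv)
c=blob(im,uv);e=cv2.fitEllipse(cv2.convexHull(c));print(e,cv2.boundingRect(c),at_z(cal,e[0],20))
np.save("w1.npy",np.r_[e[0]]);
for m in imaging.mark_of("wrist","round_lid"):print(m,at_z(cal,m["xy"],0))
im0=cv2.imread("pics/wrist0.png")[:,:,::-1]
print(cv2.cvtColor(np.ascontiguousarray(im0),cv2.COLOR_RGB2HSV)[[170,100,62,293],[130,396,340,340]])
import json;json.dump({k:np.array(v).tolist() for k,v in cal.items()},open("cal1.json","w"))
E
```

```text
(np.float64(279.7540920614504), np.float64(176.81720183717155))
((276.5311584472656, 168.32281494140625), (76.86448669433594, 77.87005615234375), 96.50753784179688) (238, 130, 78, 77) [445.05272546  -9.29633234  20.        ]
{'xy': [276.9, 165.8], 'conf': 0.74} [445.27487519 -10.18563975   0.        ]
{'xy': [169.0, 53.3], 'conf': 0.59} [321.93725906 120.58638615   0.        ]
[[107  50 202]
 [108  40 174]
 [ 94  16 126]
 [107  53 202]]
```

View pics/w1.png

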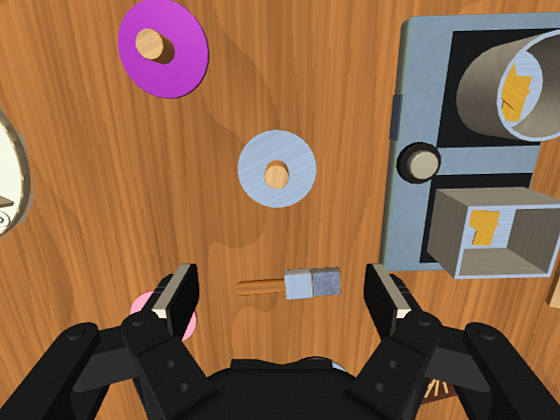

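step_arm:
  moves:
    - [[0, 0, 0], [0.0, 0, 0.25], 1]
    - [[0, 0, 0], [0, 0, 0.4], 1]
    - [[0, 0, 0], [0, 0, 0.4], 1]
    - [[0, 0, 0], [0, 0, 0.4], 1]

```text
clock: 2.3
eef_pos: [449.8, -20.0, 151.4]
tcp_rot: [-3.141, -0.0, 1.571]
contact_force: [0.7, -0.2, -0.8]
opening: 1.001
grasp_force: 0.0
```

The lid's disc is centred at (277,168), with its knob top at (276,174); the brush lies below it at (295,284), clear of it. Second view from lower down.

Run:
```python
from h import *
import json
im=imaging.grab_frame("wrist");cal=imaging.calibration("wrist")
cv2.imwrite("pics/w2.png",im[:,:,::-1])
c=blob(im,proj(cal,[445,-9,20]));e=cv2.fitEllipse(cv2.convexHull(c));print(e,at_z(cal,e[0],20))
cal1=json.load(open("cal1.json"));print("flange",tri([(cal1,np.load("w1.npy")),(cal,e[0])]))
def knob(cal,name):
    im=cv2.imread(name)[:,:,::-1];u=np.array(proj(cal,[445,-9,56]));hsv=cv2.cvtColor(np.ascontiguousarray(im),cv2.COLOR_RGB2HSV)
    m=cv2.inRange(hsv,(5,60,190),(25,200,255));m[:]=m*(np.hypot(*np.meshgrid(np.arange(560)-u[0],np.arange(420)-u[1]))<30)
    k=max(cv2.findContours(m,0,1)[0],key=cv2.contourArea);e=cv2.fitEllipse(cv2.convexHull(k));print(e);return e[0]
k1=knob(cal1,"pics/w1.png");k2=knob(cal,"pics/w2.png");print("knob",tri([(cal1,k1),(cal,k2)]),at_z(cal,k2,56))
print(telemetry.sense()["eef_pos"])
```

```text
((275.6601257324219, 185.1065673828125), (95.68734741210938, 99.02532196044922), 92.05473327636719) [445.23502855  -9.08798793  20.        ]
flange (array([445.08563203, -10.07269009,  16.33608152]), np.float64(0.08329033082583295))
((275.60870361328125, 175.9076690673828), (22.489465713500977, 25.506017684936523), 162.60072326660156)
((274.086181640625, 198.01390075683594), (29.586299896240234, 31.800989151000977), 143.8829345703125)
knob (array([444.59218394,  -8.87043675,  62.04512142]), np.float64(0.01826419430693321)) [444.46493207 -10.79660348  56.        ]
[450.45928322 -20.02943968 152.26533318]
```

step_arm:
  moves:
    - [[0, 0, 0], [0.052, -0.022, 0.2], 1]
    - [[0, 0, 0], [0.052, -0.022, 0.4], 1]
    - [[0, 0, 0], [0.052, -0.022, 0.55], 1]
    - [[0, 0, 0], [0.052, -0.022, 0.625], 1]
    - [[0, 0, 0], [0.052, -0.022, 0.625], 1]

```text
clock: 2.85
eef_pos: [445.2, -9.6, 26.0]
tcp_rot: [-3.141, -0.0, 1.571]
contact_force: [-0.2, -0.7, 0.6]
opening: 1.002
grasp_force: 0.0
```

step_arm:
  moves:
    - [[0, 0, 0], [0, 0, 0], -1]
    - [[0, 0, 0], [0, 0, 0], -1]
    - [[0, 0, 0], [0, 0, 0], -1]
    - [[0, 0, 0], [0, 0, 0], -1]
    - [[0, 0, 0], [0, 0, 0], -1]
    - [[0, 0, 0], [0, 0, 0], -1]
    - [[0, 0, 0], [0, 0, 0], -1]
    - [[0, 0, 0], [0, 0, 0], -1]
  squeeze: 60

```text
clock: 3.65
eef_pos: [445.3, -9.6, 27.4]
tcp_rot: [3.14, 0.0, 1.571]
contact_force: [-1.8, -0.2, 12.0]
opening: 0.308
grasp_force: 58.2
```

step_arm:
  moves:
    - [[0, 0, 0], [0, 0, -0.1], -1]
    - [[0, 0, 0], [0, 0, -0.3], -1]
    - [[0, 0, 0], [0, 0, -0.5], -1]
    - [[0, 0, 0], [0, 0, -0.7], -1]
    - [[0, 0, 0], [0, 0, -0.9], -1]
    - [[0, 0, 0], [0, 0, -1], -1]
    - [[0, 0, 0], [0, 0, -1], -1]

```text
clock: 4.35
eef_pos: [446.2, -9.7, 229.3]
tcp_rot: [3.136, 0.0, 1.571]
contact_force: [0.5, 0.8, -2.3]
opening: 0.308
grasp_force: 59.6
```

step_arm:
  moves:
    - [[0, 0, 0], [0, 0.2, 0], -1]
    - [[0, 0, 0], [-0.05, 0.4, 0], -1]
    - [[0, 0, 0], [-0.1, 0.6, 0], -1]
    - [[0, 0, 0], [-0.15, 0.8, 0], -1]
    - [[0, 0, 0], [-0.15, 1, 0], -1]
    - [[0, 0, 0], [-0.15, 1, 0], -1]
    - [[0, 0, 0], [-0.15, 1, 0], -1]
    - [[0, 0, 0], [-0.15, 1, 0], -1]

```text
clock: 5.15
eef_pos: [642.9, -39.5, 224.7]
tcp_rot: [-3.139, -0.0, 1.571]
contact_force: [0.1, 0.3, -1.7]
opening: 0.304
grasp_force: 60.3
```

Run:
```python
from h import *
import json
im=imaging.grab_frame("wrist");cal=imaging.calibration("wrist")
cv2.imwrite("pics/w3.png",im[:,:,::-1])
json.dump({k:np.array(v).tolist() for k,v in cal.items()},open("cal3.json","w"))
for n,z in(("round_mouth",100),("oblong_mouth",100),("start_top",50)):
    for m in imaging.mark_of("wrist",n):print(n,m,at_z(cal,m["xy"],z))
print(proj(cal,[685,83,100]),telemetry.sense()["eef_pos"])
```

```text
round_mouth {'xy': [330.6, 64.5], 'conf': 0.85} [683.90736848  77.0554765  100.        ]
start_top {'xy': [247.6, 148.1], 'conf': 0.65} [606.48590025   1.13285456  50.        ]
(np.float64(332.3233466260615), np.float64(56.55324658990352)) [643.82574204 -39.49264554 226.42842918]
```

View pics/w3.png

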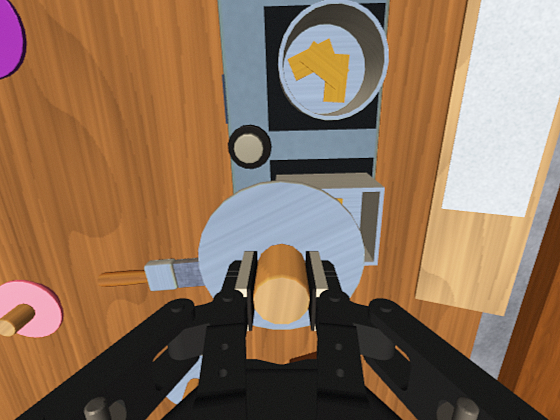

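The lid hangs level in the grip at (282,265). The round barrel's rim is centred near (333,60), and the square barrel is partly hidden behind the lid.

```bash
cat >> h.py <<'E'
from scipy.optimize import minimize
def edges(im):
    e=cv2.Canny(cv2.GaussianBlur(np.ascontiguousarray(im),(3,3),0),40,100)
    return cv2.distanceTransform(255-e,cv2.DIST_L2,5)
def projN(cal,P):
    M=np.linalg.inv(np.array(cal["cam_to_world"]));q=P@M[:3,:3].T+M[:3,3]
    return np.c_[cal["cx"]-cal["fx"]*q[:,0]/q[:,2],cal["cy"]+cal["fy"]*q[:,1]/q[:,2]].astype(np.float32)
def circ(r,n=120):
    t=np.linspace(0,2*np.pi,n);return np.c_[r*np.cos(t),r*np.sin(t),0*t]
def rect(a,b,n=40):
    s=np.linspace(-1,1,n);o=np.ones(n);return np.r_[np.c_[s*a/2,o*b/2,0*s],np.c_[s*a/2,-o*b/2,0*s],np.c_[o*a/2,s*b/2,0*s],np.c_[-o*a/2,s*b/2,0*s]]
def fit(views,pts,x0,y0,z0,yaws=(0,),freez=False,R=10):
    D=[(c,edges(im)) for c,im in views]
    def cost(p):
        c,s=np.cos(p[2]),np.sin(p[2]);Q=pts@np.array([[c,s,0],[-s,c,0],[0,0,1]])+[p[0],p[1],p[3] if freez else z0]
        return np.mean([np.minimum(cv2.remap(d,projN(cal,Q),None,cv2.INTER_LINEAR,borderValue=6),6).mean() for cal,d in D])
    best=min(([x0+i,y0+j,w,z0] for i in np.arange(-R,R+1,2.) for j in np.arange(-R,R+1,2.) for w in yaws),key=cost)
    o=minimize(cost,best,method="Nelder-Mead",options=dict(initial_simplex=np.array([best]+[[b+(d if k==i else 0) for k,b in enumerate(best)] for i,d in enumerate([2,2,.04,4])]),xatol=.01,fatol=1e-4))
    return np.round(o.x,3),round(o.fun,2)
E
python3 - <<'E'
from h import *
import json
c3=json.load(open("cal3.json"));c0=json.load(open("cal1.json"));M=np.array(c0["cam_to_world"]);M[:3,3]=[624.91,85.22,373.75];c0["cam_to_world"]=M
i0=cv2.imread("pics/wrist0.png");i3=cv2.imread("pics/w3.png")
C=np.r_[circ(46),circ(42)];Y=np.arange(-.2,.21,.04)
Rr=np.r_[rect(104,84),rect(96,76)]
for v in([(c0,i0)],[(c3,i3)]):print("round",fit(v,C,685,80,100))
print("round both freez",fit([(c0,i0),(c3,i3)],C,685,80,100,freez=True))
for w in(0,np.pi/2):print("rect",w,fit([(c0,i0)],Rr,688,-70,100,Y+w))
for w in(0,np.pi/2):print("rect2",w,fit([(c0,i0),(c3,i3)],Rr,688,-70,100,Y+w,freez=True))
print("base",fit([(c0,i0)],rect(170,300),668,2,35,Y))
print(telemetry.sense()["eef_pos"])
# held lid under image: flange underside circle
for z in(180,190,215):print(fit([(c3,i3)],circ(49),644,-40,z))
E
```

```text
Traceback (most recent call last):
  File "h.py", line 38, in fit
    best=min(([x0+i,y0+j,w,z0] for i in np.arange(-R,R+1,2.) for j in np.arange(-R,R+1,2.) for w in yaws),key=cost)
  File "h.py", line 37, in cost
    return np.mean([np.minimum(cv2.remap(d,projN(cal,Q),None,cv2.INTER_LINEAR,borderValue=6),6).mean() for cal,d in D])
                               ~~~~~~~~~^^^^^^^^^^^^^^^^^^^^^^^^^^^^^^^^^^^^^^^^^^^^^^^^^^^^
cv2.error: OpenCV(4.12.0) /io/opencv/modules/imgproc/src/imgwarp.cpp:1821: error: (-215:Assertion failed) ((map1.type() == CV_32FC2 || map1.type() == CV_16SC2) && map2.empty()) || (map1.type() == CV_32FC1 && map2.type() == CV_32FC1) in function 'remap'
```

```bash
sed -i 's/projN(cal,Q),None,/projN(cal,Q)[:,None],None,/' h.py
cat > m.py <<'E'
from h import *
import json
c3=json.load(open("cal3.json"));c0=json.load(open("cal1.json"));M=np.array(c0["cam_to_world"]);M[:3,3]=[624.91,85.22,373.75];c0["cam_to_world"]=M
i0=cv2.imread("pics/wrist0.png");i3=cv2.imread("pics/w3.png")
C=np.r_[circ(46),circ(42)];Y=np.arange(-.2,.21,.04)
Rr=np.r_[rect(104,84),rect(96,76)]
for v in([(c0,i0)],[(c3,i3)]):print("round",fit(v,C,685,80,100))
print("round both freez",fit([(c0,i0),(c3,i3)],C,685,80,100,freez=True))
for w in(0,np.pi/2):print("rect",w,fit([(c0,i0)],Rr,688,-70,100,Y+w))
for w in(0,):print("rect2",w,fit([(c0,i0),(c3,i3)],Rr,688,-70,100,Y+w,freez=True))
print("base",fit([(c0,i0)],rect(170,300),668,2,35,Y))
for z in(180,190,215):print(fit([(c3,i3)],circ(49),644,-40,z))
E
python3 m.py
```

```text
round (array([ 6.85750e+02,  7.84420e+01, -8.00000e-03,  1.02234e+02]), np.float64(0.38))
round (array([685.674,  78.475,  -0.   , 102.103]), np.float64(0.61))
round both freez (array([ 6.86047e+02,  7.86270e+01, -5.00000e-03,  9.85600e+01]), np.float64(0.45))
rect 0 (array([ 6.89635e+02, -7.12990e+01,  2.90000e-02,  1.02156e+02]), np.float64(1.02))
rect 1.5707963267948966 (array([676.98 , -59.008,   1.56 , 103.342]), np.float64(1.82))
rect2 0 (array([ 6.89525e+02, -7.10530e+01,  2.40000e-02,  1.00402e+02]), np.float64(2.01))
base (array([6.69147e+02, 1.50100e+00, 2.70000e-02, 3.81080e+01]), np.float64(1.96))
(array([ 6.49950e+02, -3.57520e+01,  1.80000e-02,  1.80839e+02]), np.float64(3.22))
(array([ 6.50549e+02, -5.07000e+01,  3.00000e-03,  1.91786e+02]), np.float64(3.1))
(array([ 6.42738e+02, -4.28700e+01, -2.70000e-02,  2.18758e+02]), np.float64(1.2))
```

step_arm:
  moves:
    - [[0, 0, 0], [0.2, 0.07, 0], -1]
    - [[0, 0, 0], [0.4, 0.14, 0], -1]
    - [[0, 0, 0], [0.6, 0.208, 0], -1]
    - [[0, 0, 0], [0.6, 0.208, 0.2], -1]
    - [[0, 0, 0], [0.6, 0.208, 0.4], -1]
    - [[0, 0, 0], [0.6, 0.208, 0.46], -1]
    - [[0, 0, 0], [0.6, 0.208, 0.46], -1]
    - [[0, 0, 0], [0.6, 0.208, 0.46], -1]

```text
clock: 6.15
eef_pos: [687.1, 80.2, 136.0]
tcp_rot: [3.14, -0.0, 1.57]
contact_force: [0.0, 1.0, -2.0]
opening: 0.308
grasp_force: 60.5
```

Run:
```python
from h import *
im=imaging.grab_frame("wrist");cal=imaging.calibration("wrist");cv2.imwrite("pics/w4.png",im[:,:,::-1])
p=telemetry.sense()["eef_pos"];print(p)
for z in(p[2]-7,):
  print(fit([(cal,im)],circ(49),p[0],p[1],z,R=6))
```

```text
[687.62898298  80.21515596 136.70356971]
(array([ 6.86856e+02,  7.90510e+01, -2.80000e-02,  1.33206e+02]), np.float64(1.76))
```

View pics/w4.png

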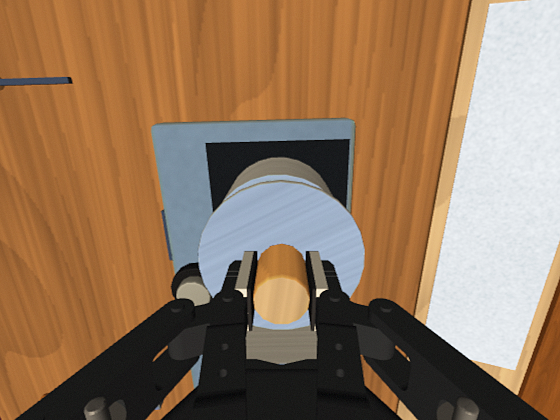

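The lid at (281,260) hangs centred over the round barrel.

step_arm:
  moves:
    - [[0, 0, 0], [0, -0.006, 0.03], -1]
    - [[0, 0, 0], [0, -0.006, 0.05], -1]
    - [[0, 0, 0], [0, -0.006, 0.07], -1]
    - [[0, 0, 0], [0, -0.006, 0.09], -1]
    - [[0, 0, 0], [0, -0.006, 0.1], -1]
    - [[0, 0, 0], [0, -0.006, 0.107], -1]

```text
clock: 6.8
eef_pos: [684.8, 80.4, 113.4]
tcp_rot: [-3.141, 0.0, 1.571]
contact_force: [-7.2, -1.7, 13.8]
opening: 0.302
grasp_force: 62.2
```

step_arm:
  moves:
    - [[0, 0, 0], [0, 0, 0.006], -1]
    - [[0, 0, 0], [0, 0, 0.006], -1]
    - [[0, 0, 0], [0, 0, 0], 1]
    - [[0, 0, 0], [0, 0, 0], 1]
    - [[0, 0, 0], [0, 0, 0], 1]
    - [[0, 0, 0], [0, 0, 0], 1]
    - [[0, 0, 0], [0, 0, 0], 1]
    - [[0, 0, 0], [0, 0, 0], 1]

```text
clock: 7.6
eef_pos: [685.0, 80.4, 112.7]
tcp_rot: [-3.141, 0.0, 1.571]
contact_force: [0.5, -0.6, 0.2]
opening: 1.002
grasp_force: 0.0
```

step_arm:
  moves:
    - [[0, 0, 0], [0, 0, -0.2], 1]
    - [[0, 0, 0], [0, 0, -0.4], 1]
    - [[0, 0, 0], [0, 0, -0.6], 1]
    - [[0, 0, 0], [0, 0, -0.6], 1]
    - [[0, 0, 0], [0, 0, -0.6], 1]

```text
clock: 8.1
eef_pos: [685.5, 80.5, 234.0]
tcp_rot: [3.139, -0.0, 1.571]
contact_force: [0.2, -0.3, -0.6]
opening: 0.998
grasp_force: 0.0
```

Run:
```python
from h import *
im=imaging.grab_frame("wrist");cal=imaging.calibration("wrist");cv2.imwrite("pics/w5.png",im[:,:,::-1])
print(telemetry.sense()["eef_pos"],proj(cal,[686,79,106]),proj(cal,[689.5,-71,100]))
for z in(100,106,112):print(fit([(cal,im)],circ(49),686,79,z))
```

```text
[684.61980672  80.34559103 232.4077276 ] (np.float64(282.65321040270237), np.float64(198.986470158893)) (np.float64(285.4639648929214), np.float64(321.05806375638014))
(array([6.83597e+02, 7.71410e+01, 2.60000e-02, 1.02732e+02]), np.float64(0.23))
(array([6.84431e+02, 7.87480e+01, 3.00000e-02, 1.07242e+02]), np.float64(0.78))
(array([6.84622e+02, 8.29990e+01, 2.60000e-02, 1.14098e+02]), np.float64(1.12))
```

View pics/w5.png

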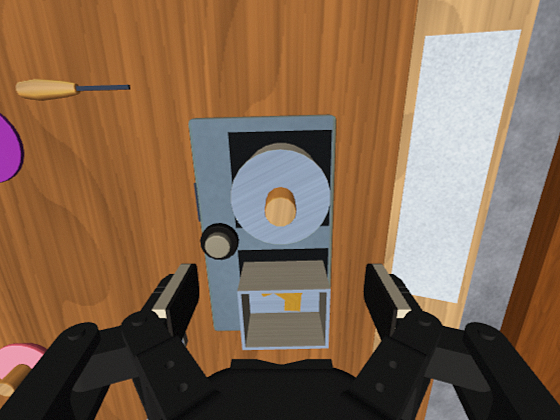

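The round lid is seated concentric at (281,196); the burin, at (75,89), is undisturbed. Next, the oblong lid.

step_arm:
  moves:
    - [[0, 0, 0], [0.18, -0.15, 0], 1]
    - [[0, 0, 0], [0.36, -0.3, 0], 1]
    - [[0, 0, 0], [0.54, -0.45, 0], 1]
    - [[0, 0, 0], [0.72, -0.6, 0], 1]

```text
clock: 8.55
eef_pos: [562.8, 225.0, 230.8]
tcp_rot: [-3.139, 0.001, 1.57]
contact_force: [1.3, -0.3, -0.1]
opening: 1.003
grasp_force: 0.0
```

step_arm:
  moves:
    - [[0, 0, 0], [0.18, -0.15, 0], 1]
    - [[0, 0, 0], [0.36, -0.3, 0], 1]
    - [[0, 0, 0], [0.54, -0.45, 0], 1]
    - [[0, 0, 0], [0.72, -0.62, 0], 1]
    - [[0, 0, 0], [0.72, -0.62, 0], 1]
    - [[0, 0, 0], [0.72, -0.62, 0], 1]
    - [[0, 0, 0], [0.72, -0.62, 0], 1]

```text
clock: 9.25
eef_pos: [441.2, 367.5, 231.9]
tcp_rot: [-3.141, 0.001, 1.571]
contact_force: [0.9, -0.3, -1.5]
opening: 1.0
grasp_force: 0.0
```

Run:
```python
from h import *
import json
im=imaging.grab_frame("wrist");cal=imaging.calibration("wrist");cv2.imwrite("pics/w6.png",im[:,:,::-1])
json.dump({k:np.array(v).tolist() for k,v in cal.items()},open("cal6.json","w"))
print(telemetry.sense()["eef_pos"])
for m in imaging.mark_of("wrist","oblong_lid"):print(m,at_z(cal,m["xy"],0))
c=blob(im,proj(cal,[440,383,20]));print(cv2.minAreaRect(c),cv2.boundingRect(c))
x,y,_=at_z(cal,cv2.minAreaRect(c)[0],20);print(x,y)
print(fit([(cal,im)],rect(110,90),x,y,20,np.arange(-1.56,1.57,.06),R=6))
```

```text
[441.52597708 367.30400572 232.05797856]
{'xy': [120.5, 152.8], 'conf': 0.88} [235.95201733 393.95947021   0.        ]
{'xy': [277.3, 165.2], 'conf': 0.75} [436.364252   377.69475242   0.        ]
((275.632080078125, 166.5377197265625), (91.0700454711914, 71.83956909179688), 15.945395469665527) (226, 121, 103, 91)
434.5860707094108 380.0431668770536
(array([ 4.34601e+02,  3.78024e+02, -2.87000e-01,  2.18560e+01]), np.float64(0.34))
```

View pics/w6.png

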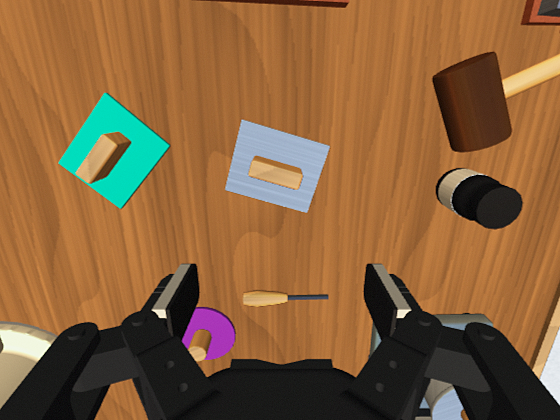

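The grey oblong lid is centred at (276,166), turned about -16°, with its bar at (275,173). The mallet (470,100) and jar (478,195) are clear of it.

step_arm:
  moves:
    - [[0, 0, -0.19], [0.05, -0.033, 0.1], 1]
    - [[0, 0, -0.38], [0.05, -0.033, 0.2], 1]
    - [[0, 0, -0.57], [0.05, -0.033, 0.2], 1]
    - [[0, 0, -0.76], [0.05, -0.033, 0.2], 1]
    - [[0, 0, -0.9], [0.05, -0.033, 0.2], 1]
    - [[0, 0, -0.9], [0.05, -0.033, 0.2], 1]

```text
clock: 9.95
eef_pos: [435.3, 377.4, 192.7]
tcp_rot: [-3.141, 0.0, 2.277]
contact_force: [-0.8, -0.7, -0.0]
opening: 1.004
grasp_force: 0.0
```

step_arm:
  moves:
    - [[0, 0, -0.19], [0, 0, 0], 1]
    - [[0, 0, -0.38], [0, 0, 0], 1]
    - [[0, 0, -0.57], [0, 0, 0], 1]
    - [[0, 0, -0.735], [0, 0, 0], 1]
    - [[0, 0, -0.735], [0, 0, 0], 1]
    - [[0, 0, -0.735], [0, 0, 0], 1]

```text
clock: 10.55
eef_pos: [434.8, 378.0, 192.8]
tcp_rot: [-3.142, -0.0, 2.848]
contact_force: [-1.0, -0.2, 0.1]
opening: 1.0
grasp_force: 0.0
```

Run:
```python
from h import *
import json
im=imaging.grab_frame("wrist");cal=imaging.calibration("wrist");cv2.imwrite("pics/w7.png",im[:,:,::-1])
s=telemetry.sense();print(s["eef_pos"],s["tcp_rot"],s["qpos"])
c6=json.load(open("cal6.json"));i6=cv2.imread("pics/w6.png")[:,:,::-1]
print(fit([(cal,im)],rect(110,90),434.6,378,20,[-.29],R=6))
print(fit([(cal,im),(c6,i6)],rect(110,90),434.6,378,20,[-.29],freez=True,R=6))
print("bar",fit([(cal,im)],rect(60,20),434.6,378,56,[-.29],R=6))
print("bar",fit([(cal,im),(c6,i6)],rect(60,20),434.6,378,56,[-.29],freez=True,R=6))
```

```text
[434.70323225 378.02735645 192.85560433] [-3.14152387e+00  5.51969440e-06  2.84917109e+00] [ 7.13196634e-01  3.17751890e-01  1.77737791e+00 -4.79370837e-05
  1.04651798e+00 -5.65154131e-01]
(array([ 4.33632e+02,  3.78169e+02, -2.91000e-01,  2.48550e+01]), np.float64(0.34))
(array([ 4.34474e+02,  3.77723e+02, -2.87000e-01,  1.77710e+01]), np.float64(0.3))
bar (array([ 4.32767e+02,  3.78330e+02, -2.83000e-01,  5.57850e+01]), np.float64(0.51))
bar (array([ 4.34765e+02,  3.77590e+02, -2.92000e-01,  5.32730e+01]), np.float64(0.43))
```

step_arm:
  moves:
    - [[0, 0, 0], [0, 0, 0.2], 1]
    - [[0, 0, 0], [0, 0, 0.4], 1]
    - [[0, 0, 0], [0, 0, 0.6], 1]
    - [[0, 0, 0], [0, 0, 0.75], 1]
    - [[0, 0, 0], [0, 0, 0.82], 1]
    - [[0, 0, 0], [0, 0, 0.82], 1]

```text
clock: 11.2
eef_pos: [433.5, 377.5, 27.3]
tcp_rot: [-3.139, -0.002, 2.853]
contact_force: [-0.1, 0.4, 0.2]
opening: 0.999
grasp_force: 0.0
```

step_arm:
  moves:
    - [[0, 0, 0], [0, 0, 0], -1]
    - [[0, 0, 0], [0, 0, 0], -1]
    - [[0, 0, 0], [0, 0, 0], -1]
    - [[0, 0, 0], [0, 0, 0], -1]
    - [[0, 0, 0], [0, 0, 0], -1]
    - [[0, 0, 0], [0, 0, 0], -1]
    - [[0, 0, 0], [0, 0, 0], -1]
    - [[0, 0, 0], [0, 0, 0], -1]
  squeeze: 60

```text
clock: 12.0
eef_pos: [434.9, 378.7, 29.9]
tcp_rot: [3.141, 0.001, 2.855]
contact_force: [-0.5, -0.8, 7.2]
opening: 0.222
grasp_force: 60.5
```

step_arm:
  moves:
    - [[0, 0, 0], [0, 0, -0.1], -1]
    - [[0, 0, 0], [0, 0, -0.3], -1]
    - [[0, 0, -0.1], [0, 0, -0.5], -1]
    - [[0, 0, -0.2], [0, 0, -0.7], -1]
    - [[0, 0, -0.3], [0, 0, -0.9], -1]
    - [[0, 0, -0.4], [0, 0, -1], -1]
    - [[0, 0, -0.4], [0, 0, -1], -1]
    - [[0, 0, -0.4], [0, 0, -1], -1]

```text
clock: 12.8
eef_pos: [434.0, 378.0, 228.1]
tcp_rot: [-3.141, -0.0, -3.116]
contact_force: [0.4, -0.4, -3.1]
opening: 0.223
grasp_force: 59.4
```

step_arm:
  moves:
    - [[0, 0, 0], [-0.11, -0.2, 0], -1]
    - [[0, 0, 0], [-0.22, -0.4, 0], -1]
    - [[0, 0, 0], [-0.33, -0.6, 0], -1]
    - [[0, 0, 0], [-0.45, -0.8, 0], -1]
    - [[0, 0, 0], [-0.56, -1, 0], -1]
    - [[0, 0, 0], [-0.56, -1, 0], -1]

```text
clock: 13.4
eef_pos: [553.0, 176.7, 226.3]
tcp_rot: [-3.139, -0.003, -3.12]
contact_force: [0.5, 0.3, -3.0]
opening: 0.218
grasp_force: 60.0
```

Run:
```python
from h import *
s=telemetry.sense();print(s["eef_pos"],s["tcp_rot"],s["qpos"])
y=s["tcp_rot"][2];d=np.array([689.5,-71.2])-s["eef_pos"][:2]
print(d@[np.cos(y),np.sin(y)]/200,d@[np.sin(y),-np.cos(y)]/200,"rot",-(3.168-y%(2*np.pi))/np.pi*4)
```

```text
[553.04242307 176.7053048  226.28283195] [-3.13887551e+00 -2.51707241e-03 -3.12016520e+00] [ 0.30779811  0.29105144  1.73343601 -0.00210557  1.12028815 -1.28350927]
-0.6555733913069903 -1.2538605543630228 rot -0.006340593165142419
```

step_arm:
  moves:
    - [[0, 0, 0], [-0.11, -0.2, 0], -1]
    - [[0, 0, 0], [-0.22, -0.4, 0], -1]
    - [[0, 0, 0], [-0.33, -0.6, 0], -1]
    - [[0, 0, 0], [-0.45, -0.8, 0], -1]
    - [[0, 0, 0], [-0.56, -1, 0], -1]
    - [[0, 0, 0], [-0.65, -1, 0], -1]

```text
clock: 14.0
eef_pos: [687.1, -19.6, 225.9]
tcp_rot: [-3.14, -0.004, -3.12]
contact_force: [-0.5, 0.5, -3.2]
opening: 0.223
grasp_force: 60.5
```

step_arm:
  moves:
    - [[0, 0, 0], [0, -0.2, 0], -1]
    - [[0, 0, 0], [0, -0.255, 0.15], -1]
    - [[0, 0, 0], [0, -0.255, 0.35], -1]
    - [[0, 0, 0], [0, -0.255, 0.43], -1]
    - [[0, 0, 0], [0, -0.255, 0.43], -1]
    - [[0, 0, 0], [0, -0.255, 0.43], -1]

```text
clock: 14.6
eef_pos: [688.8, -65.2, 142.9]
tcp_rot: [3.141, -0.001, -3.114]
contact_force: [0.1, -0.3, -2.6]
opening: 0.22
grasp_force: 60.6
```

Run:
```python
from h import *
im=imaging.grab_frame("wrist");cal=imaging.calibration("wrist");cv2.imwrite("pics/w8.png",im[:,:,::-1])
s=telemetry.sense();p=s["eef_pos"];print(p,s["tcp_rot"],s["contact_force"])
print("flange",fit([(cal,im)],rect(110,90),p[0],p[1],p[2]-9.5,[.026],R=6))
y=s["tcp_rot"][2];d=np.array([689.5,-71.2])-p[:2]
print(d,d@[np.cos(y),np.sin(y)]/200,d@[np.sin(y),-np.cos(y)]/200,"rot",-(3.168-y%(2*np.pi))/np.pi*4)
```

```text
[689.63371202 -65.28774868 144.09987059] [-3.14144130e+00  1.58740834e-03 -3.11389042e+00] [ 0.0130177  -0.32527028 -2.87158046]
flange (array([ 6.89682e+02, -6.47690e+01,  2.70000e-02,  1.35905e+02]), np.float64(2.09))
[-0.13371202 -5.91225132] 0.0014871118226566196 -0.02953139621864642 rot 0.0016487078703177165
```

View pics/w8.png

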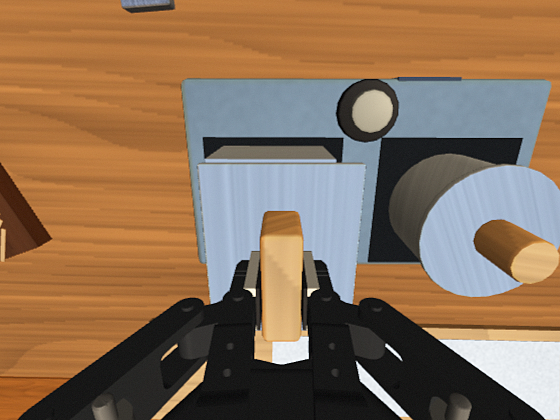

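The round lid is seated at (490,230). The oblong lid at (282,235) is square to its barrel, whose far rim shows at columns 206-335, and it must go 6 mm to the left.

step_arm:
  moves:
    - [[0, 0, 0], [0, -0.031, 0], -1]
    - [[0, 0, 0], [0, -0.031, 0.04], -1]
    - [[0, 0, 0], [0, -0.031, 0.07], -1]
    - [[0, 0, 0], [0, -0.031, 0.09], -1]
    - [[0, 0, 0], [0, -0.031, 0.11], -1]
    - [[0, 0, 0], [0, -0.031, 0.125], -1]
    - [[0, 0, 0], [0, -0.031, 0.135], -1]
    - [[0, 0, 0], [0, -0.031, 0.135], -1]

```text
clock: 15.45
eef_pos: [689.0, -72.0, 116.0]
tcp_rot: [-3.142, 0.0, -3.114]
contact_force: [-0.3, -0.2, -2.9]
opening: 0.225
grasp_force: 60.7
```

step_arm:
  moves:
    - [[0, 0, 0], [0, 0, 0.007], -1]
    - [[0, 0, 0], [0, 0, 0.012], -1]
    - [[0, 0, 0], [0, 0, 0.012], -1]

```text
clock: 15.75
eef_pos: [689.0, -71.9, 115.9]
tcp_rot: [-3.142, 0.001, -3.114]
contact_force: [-8.5, 0.5, 16.1]
opening: 0.223
grasp_force: 63.3
```

step_arm:
  moves:
    - [[0, 0, 0], [0, 0, 0], 1]
    - [[0, 0, 0], [0, 0, 0], 1]
    - [[0, 0, 0], [0, 0, 0], 1]
    - [[0, 0, 0], [0, 0, 0], 1]
    - [[0, 0, 0], [0, 0, 0], 1]
    - [[0, 0, 0], [0, 0, -0.02], 1]
    - [[0, 0, 0], [0, 0, -0.05], 1]

```text
clock: 16.45
eef_pos: [688.6, -72.0, 123.4]
tcp_rot: [3.141, -0.001, -3.114]
contact_force: [-1.5, 0.4, 0.1]
opening: 0.997
grasp_force: 0.0
```

step_arm:
  moves:
    - [[0, 0, 0], [0, 0, -0.2], 0]
    - [[0, 0, 0], [0, 0, -0.4], -1]
    - [[0, 0, 0], [0.1, 0.2, -0.6], -1]
    - [[0, 0, 0], [0.1, 0.38, -0.6], -1]
    - [[0, 0, 0], [0.1, 0.38, -0.6], -1]
    - [[0, 0, 0], [0.1, 0.38, -0.6], -1]
    - [[0, 0, 0], [0.1, 0.38, -0.6], -1]

```text
clock: 17.15
eef_pos: [666.7, 2.8, 243.2]
tcp_rot: [-3.141, -0.001, -3.114]
contact_force: [0.2, 0.5, -0.2]
opening: 0.001
grasp_force: 0.0
```

Run:
```python
from h import *
import json
im=imaging.grab_frame("wrist");cal=imaging.calibration("wrist");cv2.imwrite("pics/w9.png",im[:,:,::-1])
json.dump({k:np.array(v).tolist() for k,v in cal.items()},open("cal9.json","w"))
s=telemetry.sense();p=s["eef_pos"];print(p,s["tcp_rot"],s["opening"])
print("obl",fit([(cal,im)],rect(110,90),689.5,-71,106,[.026],R=6))
print("rnd",fit([(cal,im)],circ(49),686,78.5,106,R=6))
for m in imaging.mark_of("wrist","start_top"):print(m,at_z(cal,m["xy"],50))
u=np.array(proj(cal,[609,0,50]));print(u)
for z in(44,50,56):print("cap",fit([(cal,im)],circ(16),609,0,z,R=6))
```

```text
[666.65377609   2.51108908 242.90495798] [-3.14124366e+00 -9.57122737e-04 -3.11471525e+00] -0.0016843064727109494
obl (array([ 6.88651e+02, -7.09770e+01,  2.60000e-02,  1.09364e+02]), np.float64(0.36))
rnd (array([6.84495e+02, 7.79380e+01, 2.50000e-02, 1.09376e+02]), np.float64(0.46))
{'xy': [279.6, 128.8], 'conf': 0.81} [6.07938823e+02 1.83170112e-01 5.00000000e+01]
[279.41220063 129.77515206]
cap (array([ 6.08092e+02,  1.57300e+00, -3.00000e-03,  4.74950e+01]), np.float64(0.24))
cap (array([ 6.0763e+02,  1.4940e+00, -4.0000e-03,  5.2097e+01]), np.float64(0.41))
cap (array([6.07527e+02, 1.79100e+00, 3.90000e-02, 6.15210e+01]), np.float64(0.66))
```

View pics/w9.png

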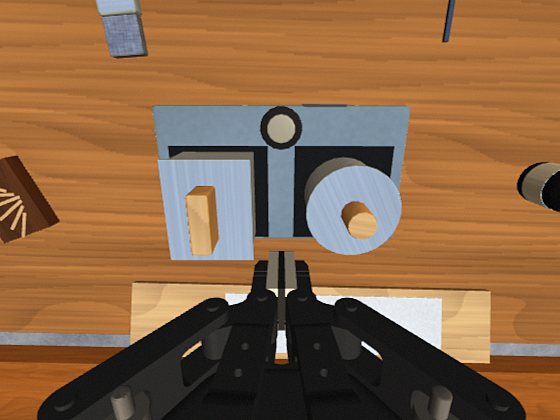

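Both lids lie flat on their rims: oblong at (207,207), round at (353,210). The button cap is at (281,128).

step_arm:
  moves:
    - [[0, 0, 0], [0.2, 0, 0], -1]
    - [[0, 0, 0], [0.293, 0, 0.2], -1]
    - [[0, 0, 0], [0.293, 0, 0.4], -1]
    - [[0, 0, 0], [0.293, 0, 0.6], -1]
    - [[0, 0, 0], [0.293, 0, 0.8], -1]
    - [[0, 0, 0], [0.293, 0, 0.9], -1]
    - [[0, 0, 0], [0.293, 0, 0.92], -1]
    - [[0, 0, 0], [0.293, 0, 0.92], -1]

```text
clock: 18.05
eef_pos: [607.9, 1.2, 58.9]
tcp_rot: [-3.142, -0.002, -3.115]
contact_force: [-0.3, -0.2, 0.2]
opening: 0.001
grasp_force: 0.0
```

step_arm:
  moves:
    - [[0, 0, 0], [0, 0, 0.02], -1]
    - [[0, 0, 0], [0, 0, 0.03], -1]
    - [[0, 0, 0], [0, 0, 0.03], -1]

```text
clock: 18.35
eef_pos: [609.4, 1.6, 54.6]
tcp_rot: [-3.141, 0.003, -3.114]
contact_force: [2.1, -1.1, 2.6]
opening: 0.005
grasp_force: 1.4
```

step_arm:
  moves:
    - [[0, 0, 0], [0, 0, 0.015], -1]
    - [[0, 0, 0], [0, 0, 0.03], -1]
    - [[0, 0, 0], [0, 0, 0.03], -1]

```text
clock: 18.65
eef_pos: [609.6, 1.7, 50.6]
tcp_rot: [-3.141, 0.003, -3.114]
contact_force: [-6.5, -1.9, 29.0]
opening: -0.004
grasp_force: 14.8
```

step_arm:
  moves:
    - [[0, 0, 0], [0, 0, -0.1], -1]
    - [[0, 0, 0], [0, 0, -0.3], -1]
    - [[0, 0, 0], [0, 0, -0.5], -1]
    - [[0, 0, 0], [0, 0, -0.7], -1]
    - [[0, 0, 0], [-0.2, 0, -0.93], -1]
    - [[0, 0, 0], [-0.29, 0, -0.95], -1]
    - [[0, 0, 0], [-0.29, 0, -0.95], -1]
    - [[0, 0, 0], [-0.29, 0, -0.95], -1]

```text
clock: 19.45
eef_pos: [665.5, 3.6, 236.7]
tcp_rot: [3.141, -0.001, -3.114]
contact_force: [0.7, 0.1, 0.5]
opening: -0.003
grasp_force: 0.0
```

Run:
```python
from h import *
im=imaging.grab_frame("wrist");cal=imaging.calibration("wrist")
print(telemetry.sense()["eef_pos"])
print("obl",fit([(cal,im)],rect(110,90),689.5,-71,106,[.026],R=6))
print("rnd",fit([(cal,im)],circ(49),686,78.5,106,R=6))
print("cap",fit([(cal,im)],circ(16),609,0,50,R=6))
r.sign_off()
```

```text
[664.72733863   3.58174722 236.05208212]
obl (array([ 6.88185e+02, -7.06090e+01,  2.70000e-02,  1.02794e+02]), np.float64(0.56))
rnd (array([ 6.83161e+02,  7.78150e+01, -1.20000e-02,  1.10646e+02]), np.float64(0.59))
cap (array([6.06646e+02, 1.56900e+00, 2.20000e-02, 5.40600e+01]), np.float64(0.43))
the job is handed in; nothing more can be done
```

Both lids measured about 1–3 mm from their barrels' centres and flat on the rims; I then pressed the start button to its stop (29 N), released it and handed the job in at about 20 s, with no verdict shown.

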